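# Set the sprung board holder to its loading position

### The arm

A 6-joint arm with a two-finger parallel gripper is mounted at the origin on a cart in front of the work surface, level with it; the furniture and walls round the work are solid. World frame = base frame: x ahead of the robot, y to its left, z up, the work surface at z = 0. Lengths are in mm, angles in rad, forces in N, time in s.
With the tool pointing down it reaches from about 275 to 750 mm from the base axis. Payload 10.2 kg.
Tool frame: the origin (TCP) lies midway between the tips of the shut fingers; the grasp point (between the pads) lies 19 mm behind it; z points along the fingers, y is the direction in which the jaws open and shut (so a half turn about z gives the same grasp; the last joint's range is limited). The gripper opens to 85 mm and grips with 20 to 120 N. Pads are 22 mm wide; open, the fingers measure 114 mm over their backs; the gripper's body (76 mm by 85 mm) begins 54 mm behind the grasp point. The pads swing forward as they close: fully open they stand 13 mm farther back than shut.
Start: joints at [-1.407, 0.313, 1.498, -0, 1.331, -0.223], TCP at [198.032, -486.225, 231.294] pointing down, gripper open.
Joint ranges: [-2.94, 2.94], [-0.97, 2.17], [0.19, 2.56], [-1.23, 4.37], [0.02, 3.11], [-2.88, 2.88]. Speed limits (rad/s): [2.39, 2.39, 3.01, 3.14, 3.14, 3.14].

### API

Orientations are given as a unit quaternion [w, x, y, z].
In Python, from rig import sense, capture, finish_job, search_frame, trace gives the robot as it stands.
- The arm moves only by the tool arm_command, never from a script. Its argument "steps" is one flat list of numbers, 5 for each row, row after row: the shift along the world's x, y, z in units of 50 mm (1.0 is 50 mm), then the turn about the world's z in units of 5 degrees (1.0 is 5 degrees), then the opening in per cent of the stroke, from 0 (shut) to 100 (fully open). In form: [dx, dy, dz, twist, fingers, dx, dy, dz, twist, fingers, ...]. A call has 1 to 5 rows; each row shifts and turns the commanded pose from where the row before left it; what a row does not reach is not made up. A row lasts 1/8 s, in which the tool goes at most 62.5 mm and 10.7 degrees, less where a joint would pass 70% of its speed; a pose out of reach is approached as far as the arm can. A call is refused whole if a number of a shift passes 1 or a number of a turn 1, either way. A call with a gripper value outside its range is refused whole. The fingers move at their own pace and stop on an object; "grip_force" is the grip in N (left out, the last holds). Time passes only in rows, so rows that do not move let the fingers close. It gives the time, the measured TCP pose, the force and the opening at its end, in the units of the state.
- sense(): the state, without advancing time (a new reading comes with each control period).
- capture(name): name is "side" or "top" or "wrist"; returns a dict with "frame" (384x512x3 uint8, blue, green, red), "fov_y" (degrees; the focal length in pixels is half the picture's height over the tangent of half this angle, whatever the lens; pixels are square), "cx", "cy" (the principal point, pixels), "extrinsics" (4x4, takes a point from world to camera coordinates). Camera axes: x right, y down, z forward; pixel columns grow to the right and rows downward; lengths in mm; the calibration is good to about 2 mm. A picture is of the moment at which its call begins. There is no depth.
- finish_job(): hands the job in, once; it reports no verdict.
Trained networks look in a picture, given as the dict that the camera call returned (one of the last four; its "shot" number tells which), for a name from the list of things; names that differ only in an ending like _2 or _b are one class to them, and where a whole thing is asked for, a point or a joint stands for the part that bears it (a point fixed in the world has none). Each returns a list of dicts, best first, with "score" (0 to 1); they miss things now and then, are a little off and sometimes report something else, mostly with a low value. They report only what shows in the picture. A call takes as long as a camera call.
- search_frame(picture, target): "point" ([x, y, z] in mm, in world coordinates, good to about 4 mm: the middle of the surface that is visible of it).
- trace(picture, target): "mask" (384x512 bool, what is visible of it).
The state is a dict: "time_s": time; "joints": joint angles; "dq": joint speeds; "tau": joint torques, N m; "eef_pos": TCP position; "ee_rot": TCP orientation; "force": force on the tool from outside, world axes, zero at the start; "wrist_torque": the same for the moment, N m; "grip_width": opening from 0.0 (shut) to 1.0 (fully open).
Only numpy, scipy, OpenCV 4.12 (cv2) and the standard library are available. Lean on these libraries where they do the work, as an engineer would, in place of code of your own. Each camera call takes 0.05 s, during which the arm holds its last target. There are 200 camera calls.

### The job

Two spring-loaded board holders stand on the bench; get the wider one ready for loading by pushing the near face of its upright push plate away from you with the fingertips, until the stop pin has dropped behind the first tooth but well short of the second, then let go so that the slide springs back and stays latched against the pin in its middle position. Only push, do not grip the plate or pick anything up, and do not touch the stop pin knobs. Leave the narrower holder closed and everything else lying where it is.

Things in the scene. Friction and masses are not known exactly. Their poses are not given: they have to be found in the camera images.
- wide_holder: The wider of two otherwise alike bare aluminium board holders, fixed to the bench: base 116 mm wide (y; the other's 76), 176 mm long (x). Origin on the bench under its stop pin. +x: the way its slide is pushed, away from the robot; z up. At x = 0 a fixed bridge 24 mm long and 51 mm high spans the slide and carries the stop pin.
- wide_push (a point): Centre of the near face (towards holder -x) of the upright push plate at the near end of the wide holder's slide; moves with it. Plate 100 mm wide, 11 mm thick with the black pad on its back, 20 to 64 mm above the bench; this point 42 mm above it, at holder x = -82 mm when closed. The base below is at most 23 mm high and ends 9 mm nearer the robot than the closed plate. Axes as the holder's.
- wide_slide (a joint): Travel of the wide slide along holder +x, m: 0 closed (start), 0.060 end. A spring returns it (4 N at start, 8 N at end; 2 N more as a tooth lifts the pin). From 0.025 on the pin has dropped behind the first of two teeth: let go, the slide comes back and stops at 0.026 (middle, loading position). From 0.047 on it would catch on the second tooth and stay at 0.052.
- wide_pin (a joint): Lift of the wide holder's sprung stop pin in the bridge, m: 0 down, about 0.008 while a tooth passes under it; works by itself.
- wide_knob_top (a point): Centre of the top of the round black knob on the wide holder's stop pin, 14 mm across, from 58 to 67 mm above the bench (8 mm higher as a tooth passes).
- narrow_holder: The narrower of two otherwise alike bare aluminium board holders, fixed to the bench: base 76 mm wide (y; the other's 116), 176 mm long (x). Origin on the bench under its stop pin. +x: the way its slide is pushed, away from the robot; z up. At x = 0 a fixed bridge 24 mm long and 51 mm high spans the slide and carries the stop pin.
- narrow_push (a point): Centre of the near face (towards holder -x) of the upright push plate at the near end of the narrow holder's slide; moves with it. Plate 60 mm wide, 11 mm thick with the black pad on its back, 20 to 64 mm above the bench; this point 42 mm above it, at holder x = -82 mm when closed. The base below is at most 23 mm high and ends 9 mm nearer the robot than the closed plate. Axes as the holder's.
- narrow_slide (a joint): Travel of the narrow slide along holder +x, m: 0 closed (start), 0.060 end. A spring returns it (4 N at start, 8 N at end; 2 N more as a tooth lifts the pin). From 0.025 on the pin has dropped behind the first of two teeth: let go, the slide comes back and stops at 0.026 (middle, loading position). From 0.047 on it would catch on the second tooth and stay at 0.052.
- narrow_pin (a joint): Lift of the narrow holder's sprung stop pin in the bridge, m: 0 down, about 0.008 while a tooth passes under it; works by itself.
- narrow_knob_top (a point): Centre of the top of the round black knob on the narrow holder's stop pin, 14 mm across, from 58 to 67 mm above the bench (8 mm higher as a tooth passes).
- board: small green loose circuit board, 46 x 70 x 11 mm, lying flat on the bench in front of the holders; waiting to be loaded later. Origin at the centre of its underside. Bystander.
- can: small black capacitor can, 18 mm across, 28 mm tall, standing between the two holders. Origin at the centre of its underside. Bystander.
- terminal: small green terminal connector, 11 x 44 x 10 mm, lying beyond the gap between the holders. Origin at the centre of its underside. Bystander.
- sink: black finned heat sink, 47 x 44 x 48 mm, standing right of the holders. Origin at the centre of its underside. Bystander.
- flux: white pen with green cap, 13 x 127 x 13 mm, lying in front of the holders. Origin at the centre of its underside. Bystander.
- transformer: small black-cased transformer with a yellow patch, 34 x 34 x 29 mm, standing left of the holders. Origin at the centre of its underside. Bystander.

How it is judged:
By the outcome, as a careful person would: the job done as asked, in the order asked, and still so for the second after the job is handed in, with the robot touching nothing.
It also fails if it takes over 32 s, if anything falls off the work surface, if the arm or the gripper's body presses on something with over 40 N, if the wrist force passes 120 N, or if a joint passes its speed limit or range.

## Working session

There is one attempt and no reset: what is moved stays moved. The work goes in short steps, Python scripts to look and compute and a tool call to move; the robot and the scene stay as the last step left them, time stands still between calls to the robot, and variables do not carry over. Pictures are saved under pics/ and viewed, on a budget of 10 in all, crops included, one or two more only if the job needs it, and the job is handed in when it is done.

Besides the shell and the picture viewer there is one more tool, called as name(argument=value, ...) on one line, values as JSON. arm_command: Moves the arm, as the interface text tells. Its arguments: {"type":"object","properties":{"steps":{"type":"array"},"grip_force":{"type":"number"}},"required":["steps"]}

```bash
mkdir -p pics
cat > h.py <<'E'
import numpy as np, cv2
from rig import sense, capture, search_frame, trace
def uv(p,P):
    P=np.atleast_2d(P); c=P@p["extrinsics"][:3,:3].T+p["extrinsics"][:3,3]
    f=p["frame"].shape[0]/2/np.tan(np.radians(p["fov_y"])/2)
    return np.c_[p["cx"]+f*c[:,0]/c[:,2],p["cy"]+f*c[:,1]/c[:,2]]
def ray(p,u,v,z):
    "point on plane z"
    f=p["frame"].shape[0]/2/np.tan(np.radians(p["fov_y"])/2)
    R=p["extrinsics"][:3,:3];t=p["extrinsics"][:3,3]
    d=R.T@np.array([(u-p["cx"])/f,(v-p["cy"])/f,1]);o=-R.T@t
    return o+d*(z-o[2])/d[2]
E
python3 - <<'E'
from h import *
print(sense())
for n in("top","side"):
    p=capture(n); cv2.imwrite(f"pics/{n}0.png",cv2.resize(p["frame"],(768,576)))
    print(n,np.linalg.inv(p["extrinsics"])[:3,3].round(),p["fov_y"])
    for t in("wide_holder","wide_push","wide_knob_top","narrow_holder","narrow_push","narrow_knob_top","board","flux"):
        print(t,[(np.round(r["point"]),round(r["score"],2)) for r in search_frame(p,t)[:2]])
E
```

```text
{'time_s': 0.0, 'joints': array([-1.40740949e+00,  3.13445761e-01,  1.49846381e+00,  3.47979470e-05,
        1.33097551e+00, -2.23390427e-01]), 'dq': array([1.92990018e-03, 5.81351182e-04, 1.54209478e-03, 1.02698068e-05,
       1.33702415e-04, 1.43158529e-03]), 'tau': array([ 1.90967978e-03, -4.12267542e+01, -2.59739882e+01, -1.36615363e-04,
        4.17697869e-03, -1.44598300e-05]), 'eef_pos': array([ 197.99134507, -485.95507407,  230.72717918]), 'ee_rot': array([-6.45418377e-04,  9.81359216e-01,  1.92181350e-01,  3.62754789e-05]), 'force': array([ 0.10767598, -0.62699275,  0.00143819]), 'wrist_torque': array([ 0.00869413, -0.01600058,  0.02419687]), 'grip_width': 1.0023869276586725}
top [ 377.  -49. 1394.] 47.41444631416336
wide_holder [(array([ 526., -214.,   18.]), 0.55), (array([462., 272.,  31.]), 0.34)]
wide_push [(array([ 516., -206.,   20.]), 0.94)]
wide_knob_top []
narrow_holder [(array([571., 139.,  22.]), 0.59), (array([551., 142.,  19.]), 0.33)]
narrow_push [(array([553., 142.,  17.]), 0.84)]
narrow_knob_top [(array([ 392., -224.,   12.]), 0.27)]
board [(array([404., -40.,   1.]), 0.56)]
flux [(array([ 395., -224.,   10.]), 0.53)]
side [476. 803. 719.] 54.4485717078813
wide_holder [(array([ 533., -192.,   20.]), 0.63)]
wide_push [(array([ 511., -204.,   25.]), 0.93)]
wide_knob_top []
narrow_holder [(array([572., 153.,  18.]), 0.67)]
narrow_push [(array([555., 151.,  18.]), 0.56)]
narrow_knob_top []
board [(array([399., -37.,   0.]), 0.78)]
flux [(array([ 531., -190.,   25.]), 0.39), (array([ 550., -361.,   33.]), 0.25)]
```

View pics/top0.png

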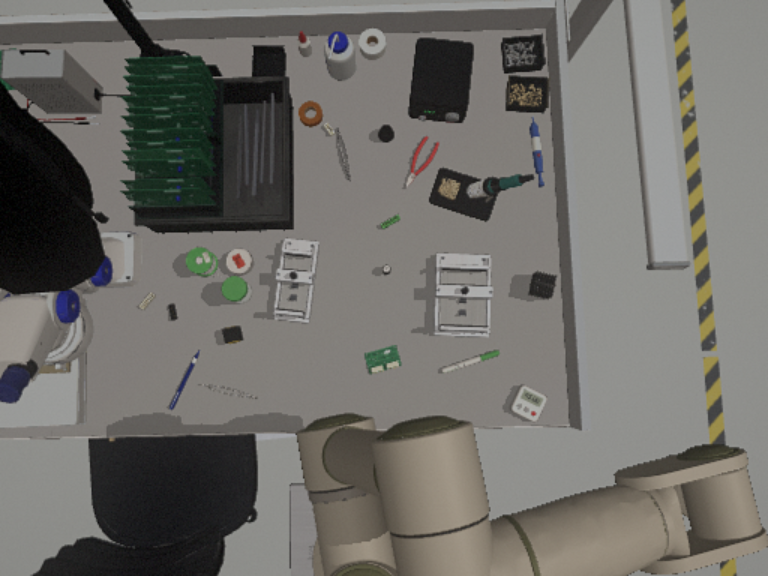

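View pics/side0.png

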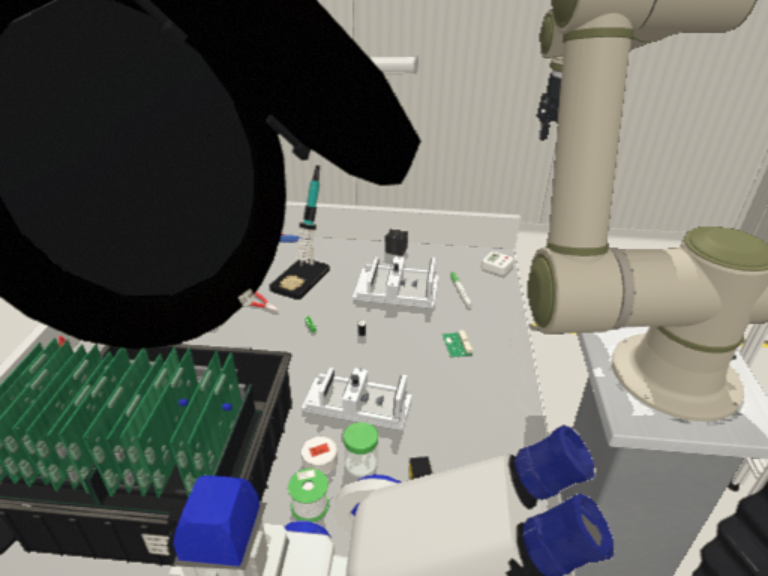

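The top view shows the wide holder on the right, at about px 435–492 × 253–335 with its knob at (464,290). The narrow one is at about (295,280). Both look closed. The side view agrees. Next I'll fit the wide holder's pose by overlaying its known geometry.

Run:
```python
from h import *
p=capture("top")
k=ray(p,464/1.5,290/1.5,67); print("knob",k.round(1))
m=trace(p,"wide_holder"); 
for r in m[:2]:
    ys,xs=np.nonzero(r["mask"]); print(r["score"],len(xs),xs.min(),xs.max(),ys.min(),ys.max(),cv2.minAreaRect(np.c_[xs,ys].astype(np.float32)))
# base edges at z~20
for u,v in((436,254),(434,335),(491,335),(491,254)): print(ray(p,u/1.5,v/1.5,20).round(1))
x0,y0=268,150; s=7; im=cv2.resize(p["frame"][y0:y0+82,x0:x0+84],None,fx=s,fy=s,interpolation=cv2.INTER_CUBIC)
cv2.imwrite("pics/c1.png",im)
```

```text
knob [ 537.1 -210.7   67. ]
0.78 2008 289 327 169 225 ((308.21942138671875, 196.820556640625), (37.49898147583008, 55.8914794921875), 1.6365771293640137)
0.59 155 148 162 216 228 ((155.0, 222.0), (12.0, 14.0), 90.0)
[ 621.3 -160.3   20. ]
[ 449.7 -149.9   20. ]
[ 446.6 -268.8   20. ]
[ 618.1 -276.8   20. ]
```

View pics/c1.png

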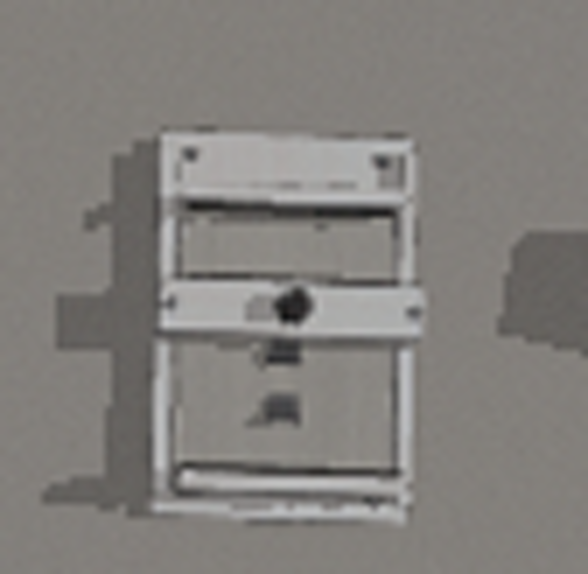

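The crop shows the knob at (293,305), the plate top band at rows 467–490 (left end) to about 475–498 (right end), and the near base edge at row 510–521. Now I'll convert these to positions.

Run:
```python
from h import *
p=capture("top")
P=lambda u,v,z: ray(p,268+(u+.5)/7-.5,150+(v+.5)/7-.5,z).round(1)
print("knob",P(293,305,67))
pts=dict(brL=(160,308,51),brR=(425,316,51),plL=(180,490,64),plR=(400,499,64),bnL=(152,510,15),bnR=(405,521,15),bfL=(162,132,15),bfR=(412,140,15))
q={n:P(*v) for n,v in pts.items()}
for n in q: print(n,q[n])
for a,b in(("brL","brR"),("plL","plR"),("bnL","bnR"),("bfL","bfR")):
    d=(q[a]-q[b]); print(a,"yaw",np.degrees(np.arctan2(-d[0],d[1])).round(2),"len",np.hypot(*d[:2]).round(1))
for a,b in(("bfL","bnL"),("bfR","bnR")):
    d=(q[a]-q[b]); print(a,"yaw",np.degrees(np.arctan2(d[1],d[0])).round(2),np.hypot(*d[:2]).round(1))
```

```text
knob [ 537.6 -211.1   67. ]
brL [ 539.8 -154.3   51. ]
brR [ 533.1 -270.9   51. ]
plL [ 458.5 -159.1   64. ]
plR [ 452.1 -254.2   64. ]
bnL [ 452.8 -150.3   15. ]
bnR [ 444.9 -263.6   15. ]
bfL [ 625.1 -161.    15. ]
bfR [ 618.3 -274.7   15. ]
brL yaw -3.29 len 116.8
plL yaw -3.85 len 95.3
bnL yaw -3.99 len 113.6
bfL yaw -3.42 len 113.9
bfL yaw -3.55 172.6
bfR yaw -3.66 173.8
```

Yaw is about -3.6° and the push point about (455, -206, 42); the knob, plate and base edges all agree on this. Moving to a stand-off with the fingers shut.

arm_command(steps=[0.7, 0.9, -0.1, -1, 0, 0.7, 0.95, -0.3, -1, 0, 0.7, 0.95, -0.4, -1, 0, 0.7, 0.95, -0.4, -1, 0, 0.7, 0.95, -0.4, -1, 0])

```text
time_s: 1.68
eef_pos: [373.9, -249.7, 151.0]
ee_rot: [0.0, 1.0, -0.026, 0.0]
force: [0.8, -0.2, -0.0]
grip_width: 0.003
```

arm_command(steps=[0, 0.5, 0, -0.15, 0, 0, 0.48, 0, 0, 0, 0, 0, 0, 0, 0])

```text
time_s: 2.05
eef_pos: [373.1, -201.3, 151.4]
ee_rot: [0.0, 1.0, -0.03, 0.0]
force: [0.2, 0.4, 1.2]
grip_width: 0.001
```

Run:
```python
from h import *
from scipy.spatial.transform import Rotation as R
s=sense();q=s["ee_rot"];print(s["time_s"],s["eef_pos"],s["force"],s["grip_width"]);M=R.from_quat(np.r_[q[1:],q[0]]).as_matrix();print(M.round(3))
print(np.degrees(np.arctan2(M[1,0],M[0,0])))
p=capture("wrist");cv2.imwrite("pics/w1.png",p["frame"])
for t in("wide_push","wide_holder","flux"):print(t,[(np.round(r["point"]),round(r["score"],2)) for r in search_frame(p,t)[:2]])
o=np.array([537,-211,0]);a=np.radians(-3.6);X=np.array([np.cos(a),np.sin(a),0]);Y=np.array([-X[1],X[0],0]);Z=np.array([0,0,1])
print("proj push,plate TL,TR,knob",uv(p,[o-82*X+42*Z,o-82*X+50*Y+64*Z,o-82*X-50*Y+64*Z,o+67*Z]).round(1))
```

```text
2.05 [ 373.11617703 -201.31460973  151.44833807] [0.21655336 0.3691087  1.24913957] 0.001225789487550881
[[ 0.998 -0.061  0.   ]
 [-0.061 -0.998 -0.   ]
 [ 0.     0.    -1.   ]]
-3.480092858798487
wide_push [(array([ 495., -210.,   22.]), 0.75), (array([ 493., -208.,   23.]), 0.17)]
wide_holder [(array([ 493., -206.,   21.]), 0.98), (array([ 493., -209.,   20.]), 0.3)]
flux [(array([ 398., -226.,   12.]), 0.55)]
proj push,plate TL,TR,knob [[254.1  98. ]
 [187.4  97.3]
 [320.5  97.7]
 [254.  -34.9]]
```

View pics/w1.png

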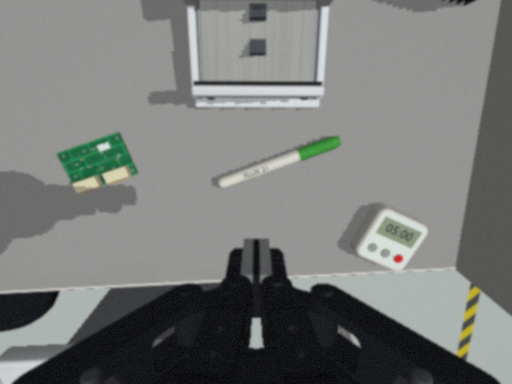

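The wrist view shows the plate's near top edge at row 97, columns 191–324. The prediction was row 97.5, columns 187–320, so the true centre is about 2 mm to the right. The pen and board sit below the path. Descending in front of the plate.

arm_command(steps=[0.4, -0.04, -0.7, 0, 0, 0.3, -0.04, -0.75, 0, 0, 0.3, -0.04, -0.75, 0, 0, 0, 0, 0, 0, 0])

```text
time_s: 2.75
eef_pos: [422.3, -208.0, 39.3]
ee_rot: [-0.001, 1.0, -0.031, -0.002]
force: [-1.0, -0.5, 0.4]
grip_width: 0.001
```

arm_command(steps=[0.1, -0.006, 0, 0, 0, 0.1, -0.006, 0, 0, 0, 0.1, -0.006, 0, 0, 0, 0, 0, 0, 0, 0])

```text
time_s: 3.25
eef_pos: [438.5, -209.3, 41.8]
ee_rot: [0.0, 1.0, -0.031, 0.0]
force: [0.3, -0.2, -0.6]
grip_width: -0.003
```

arm_command(steps=[0.06, -0.004, 0, 0, 0, 0, 0, 0, 0, 0])

```text
time_s: 3.5
eef_pos: [441.1, -209.3, 41.3]
ee_rot: [0.0, 1.0, -0.031, 0.0]
force: [-0.4, -0.7, 0.1]
grip_width: 0.001
```

arm_command(steps=[0.06, -0.004, 0, 0, 0, 0, 0, 0, 0, 0])

```text
time_s: 3.75
eef_pos: [444.2, -209.6, 41.3]
ee_rot: [0.0, 1.0, -0.031, 0.0]
force: [-0.1, -0.2, 0.0]
grip_width: 0.001
```

arm_command(steps=[0.06, -0.004, 0, 0, 0, 0, 0, 0, 0, 0])

```text
time_s: 4.0
eef_pos: [446.7, -209.6, 41.2]
ee_rot: [-0.0, 1.0, -0.031, -0.001]
force: [-4.6, 0.1, 2.1]
grip_width: -0.0
```

Contact at x ≈ 446 (4.6 N). Pushing about 32 mm more in small rows.

arm_command(steps=[0.13, -0.008, 0, 0, 0, 0.13, -0.008, 0, 0, 0, 0.13, -0.008, 0, 0, 0, 0.13, -0.008, 0, 0, 0, 0, 0, 0, 0, 0])

```text
time_s: 4.62
eef_pos: [472.7, -211.3, 41.2]
ee_rot: [-0.0, 1.0, -0.031, -0.001]
force: [-6.2, -0.2, 3.0]
grip_width: 0.003
```

arm_command(steps=[0.12, -0.008, 0, 0, 0, 0, 0, 0, 0, 0])

```text
time_s: 4.88
eef_pos: [478.5, -211.6, 41.1]
ee_rot: [-0.0, 1.0, -0.031, -0.001]
force: [-5.8, 0.0, 3.5]
grip_width: 0.001
```

Run:
```python
from h import *
s=sense();print(s["time_s"],s["eef_pos"],s["force"])
p=capture("side");x0,y0=225,160
cv2.imwrite("pics/s2.png",cv2.resize(p["frame"][y0:y0+55,x0:x0+80],None,fx=9,fy=9,interpolation=cv2.INTER_CUBIC))
```

```text
4.875 [ 478.53100057 -211.61877268   41.12668503] [-5.79880197  0.043505    3.53641703]
```

View pics/s2.png

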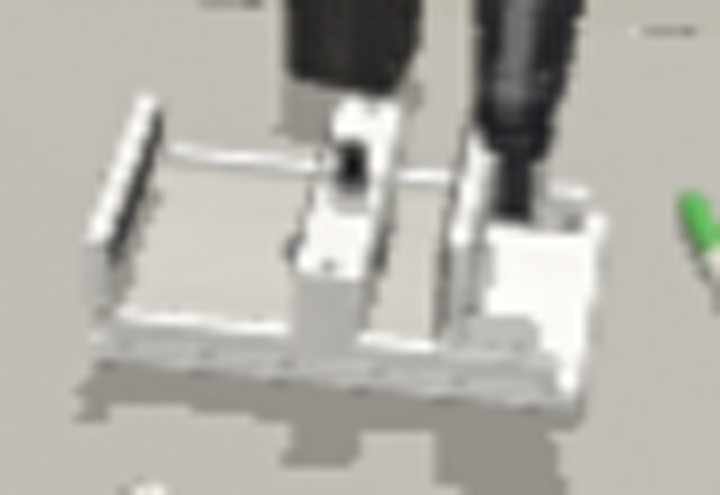

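The crop shows the fingertip at (515,190) against the plate, which has moved clearly toward the bridge. Travel is about 32.5 mm, and the force fell off after the tooth passed. Letting go slowly, then retreating.

arm_command(steps=[-0.1, 0.006, 0, 0, 0, -0.1, 0.006, 0, 0, 0, -0.2, 0.012, 0, 0, 0, -0.4, 0.025, 0, 0, 0, 0, 0, 0, 0, 0])

```text
time_s: 5.55
eef_pos: [438.3, -209.2, 41.4]
ee_rot: [-0.0, 0.999, -0.032, 0.0]
force: [1.4, 0.0, -0.4]
grip_width: 0.001
```

arm_command(steps=[-0.4, 0.025, 0.3, 0, 0, -0.4, 0, 0.8, 0, 0, -0.4, 0, 0.8, 0, 0, -0.3, 0, 0.6, 0, 0, 0, 0, 0, 0, 0])

```text
time_s: 6.18
eef_pos: [364.7, -208.9, 168.3]
ee_rot: [0.002, 0.999, -0.032, 0.002]
force: [0.5, 0.3, -0.0]
grip_width: -0.003
```

Run:
```python
from h import *
s=sense();print(s["time_s"],s["eef_pos"],s["force"])
w=capture("wrist");p=capture("side");x0,y0=225,160
a=cv2.resize(p["frame"][y0:y0+55,x0:x0+80],(576,396),interpolation=cv2.INTER_CUBIC)
cv2.imwrite("pics/s3.png",a);cv2.imwrite("pics/w3.png",w["frame"])
o=np.array([537,-213,0]);an=np.radians(-3.6);X=np.array([np.cos(an),np.sin(an),0]);Y=np.array([-X[1],X[0],0]);Z=np.array([0,0,1])
for d in(0,26,52):
    print(d,"wrist near top edge L,R",uv(w,[o+(d-82)*X+50*Y+64*Z,o+(d-82)*X-50*Y+64*Z]).round(1).tolist(),
     "side crop",((uv(p,[o+(d-82)*X+50*Y+64*Z,o+(d-82)*X-50*Y+64*Z])-[x0,y0])*7.2).round().tolist())
```

```text
6.175 [ 364.71637557 -208.90586143  168.26861764] [ 0.46564053  0.28826819 -0.02597094]
0 wrist near top edge L,R [[183.1, 87.8], [308.2, 87.8]] side crop [[449.0, 202.0], [468.0, 81.0]]
26 wrist near top edge L,R [[180.6, 51.8], [310.0, 52.0]] side crop [[389.0, 195.0], [412.0, 75.0]]
52 wrist near top edge L,R [[177.8, 13.3], [312.0, 13.5]] side crop [[329.0, 189.0], [356.0, 70.0]]
```

View pics/w3.png

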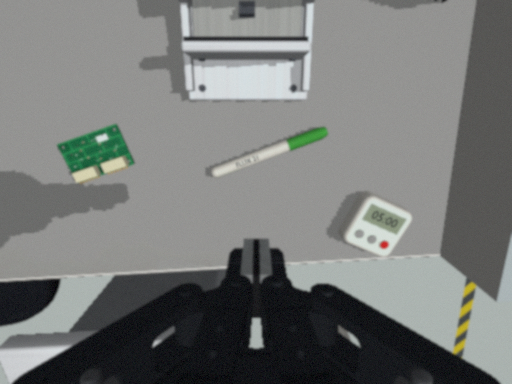

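View pics/s3.png

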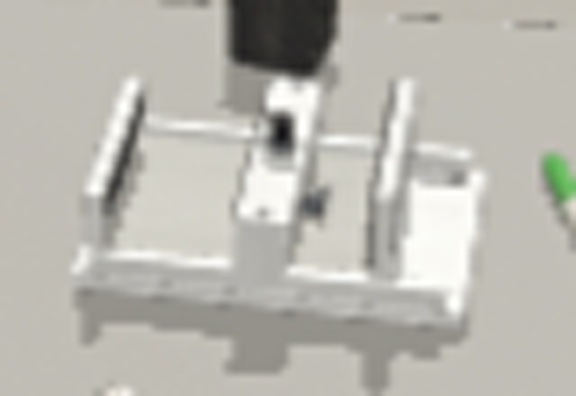

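The wrist view has the plate's near top edge at row 51–52; 52 is predicted for 26 mm of travel (88 closed, 13 for the second tooth). The side crop has its far top corner at about (412,80) against a predicted (412,75), with one tooth left before the bridge. The slide is latched in the middle and the tool is clear.

```bash
python3 -c "
from rig import finish_job; print(finish_job())"
```

```text
the job is handed in; nothing more can be done
None
```

The wide holder is latched in its middle position, and the job is handed in at about 6.3 s of the 32 s allowed.

- **Push:** I pushed the near face of the plate with the shut fingertips, about 42 mm above the bench. Contact came at about x = 446 mm, and I pushed roughly 32 mm along the slide, with force on the tool staying around 6 N in the readings. I then backed off slowly.
- **Latch check:** The last wrist picture has the plate's near top edge at row 51–52. The prediction was 52 for 26 mm of travel, 88 for closed and 13 for the second tooth. The side picture agrees to within about 1 px of camera resolution.
- **Everything else:** The tool ended about 168 mm above the bench, touching nothing. The board and pen lie as before in the last wrist picture. I never went near the narrow holder, the can, the terminal, the heat sink or the transformer, but did not check them again in a final picture.
- **Disagreements:** The holder's centre line came out about 2 mm further right in the wrist view than in the top view, which is within calibration error. The network's `wide_push` points were 20–60 mm off and too low because they marked the middle of the slide. I used my own fit of the holder's edges instead.

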